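# Take the pile of bar things apart and put each in its place

## Task

Take the pile of bar things apart from the top down, one thing at a time, and put each into its own place: first the stopper upright in the small wooden cup, then the black ring over the brass post and down on its foot, then the matchbox flat and lengthways in the rectangular tray, and last the tin the right way up in the round coaster. Leave the tin standing where it is until it is bare, leave the two standing corks alone, and let go of everything at the end.

Things in the scene. Friction and masses are not known exactly. Their poses are not given: they have to be found in the camera images.
- tin: closed round blue tin with a pale paper label on its lid, 66 mm diameter, 28 mm high (lid fixed on). The bottom of the pile. Origin: centre of its underside, z up.
- matchbox: closed matchbox, 36 x 53 x 15 mm (about 16 mm with play), long side along its y axis; lies flat on the tin, second from the bottom. Origin: centre of its underside, z up.
- foil_cutter: plain black ring (foil cutter), 47 mm outer and 26 mm inner diameter, 14 mm high; lies flat on the matchbox. Origin: on the ring's axis at its underside, z up.
- stopper: grey ribbed bottle stopper, 48 mm high, standing on its narrow stem in the middle of the ring, on the matchbox; stem 17 mm wide at the foot, round head 35 mm in diameter, widest 36 mm above the foot, to be gripped between about 26 and 44 mm above its foot. Origin: centre of its foot, z up.
- coaster: fixed round dark wooden coaster, the widest round place: 96 mm outer, 86 mm inner diameter, inner floor 4 mm above the table, rim 9 mm above the table. For the tin. Origin: centre of its underside, on the table.
- match_tray: fixed rectangular pale wooden tray, outside 60 x 80 mm, inside 52 x 72 mm, long side along its y axis, inner floor 4 mm and rim 9 mm above the table. For the matchbox, lengthways. Origin: centre of its underside, on the table.
- post_stand: fixed round wooden foot, 68 mm diameter, 10 mm high, flat on top, with an upright brass post of 10 mm diameter in its middle, its round tip 41 mm above the table. For the ring (foil cutter), over the post, lying on the foot. Origin: centre of its underside, on the table.
- stopper_cup: fixed small round wooden cup, 56 mm outer, 46 mm inner diameter, inner floor 5 mm and rim 16 mm above the table. For the stopper, upright, head up. Origin: centre of its underside, on the table.
- big_cork: loose mushroom-shaped champagne cork standing among the places, 35 mm wide, 47 mm high; a bystander, to be left alone. Origin: centre of its underside.
- small_cork: loose straight wine cork standing upright among the places, 24 mm diameter, 46 mm high; a bystander, to be left alone. Origin: centre of its underside.
Mind the look-alikes: they are no part of the job. What is shaped like the stopper_cup but red is not meant. Of the things that look like the post_stand, take the one that is farthest to the robot's right at the start.

How it is judged:
By the outcome, as a careful person would: the job done as asked, in the order asked, and still so for the second after the job is handed in, with the robot touching nothing.
It also fails if it takes over 128 s, if anything falls off the work surface, if the arm or the gripper's body presses on something with over 40 N, if the wrist force passes 120 N, or if a joint passes its speed limit or range.

## Robot

A 6-joint arm with a two-finger parallel gripper is mounted at the origin on a cart in front of the work surface, level with it; the furniture and walls round the work are solid. World frame = base frame: x ahead of the robot, y to its left, z up, the work surface at z = 0. Lengths are in m, angles in degrees, forces in N, time in s.
With the tool pointing down it reaches from about 0.35 to 0.875 m from the base axis. Payload 4.2 kg.
Tool frame: the origin (TCP) lies at the very end of the fingers, on their centre line; the grasp point (between the pads) lies 19 mm behind it; z points along the fingers, y is the line along which they close (so a half turn about z gives the same grasp; the last joint's range is limited). The gripper opens to 87 mm and grips with 3 to 60 N. Pads are 19 mm wide; open, the fingers measure 117 mm over their backs; the gripper's body (75 mm by 190 mm) begins 51 mm behind the grasp point.
Start: joints at [-54.053, 22.042, 0.453, 0, -68.411, -14.817], TCP at [0.225, -0.583, 0.186] pointing down, gripper open.
Joint ranges: [-179.83, 179.83], [-69.29, 118.12], [-61.27, 80.66], [-181.25, 117.63], [-171.15, -9.14], [-177.46, 177.46]. Speed limits (degrees/s): [159.86, 159.86, 180, 180, 180, 180].

## Interface

Orientations are given as a 3x3 rotation matrix whose columns are the frame's x, y, z axes.
In Python, from station import bot gives the robot as it stands.
- The arm moves only by the shell command python3 -m pendant 'ROWS' [FORCE]. ROWS is JSON, a list that holds one entry, the list of rows, each a list of 7 numbers: the turn, a rotation vector about the world's x, y, z as a fraction of full scale, then the shift along the world's x, y, z as a fraction of full scale, then the opening, from 0 (shut) to 1 (fully open). In form: [[[wx, wy, wz, dx, dy, dz, gripper], ...]]. A call has 1 to 12 rows; each row is the pose to reach, as a shift and turn from the pose commanded when the call began, turning the shorter way round; what a row does not reach only later rows make up. Full scale, the value 1, is 0.3 m for a shift and 180 degrees for a turn. A row lasts 1/8 s, in which the tool goes at most 62.5 mm and 10.7 degrees, less where a joint would pass 70% of its speed; a pose out of reach is approached as far as the arm can. A call with a number of a shift or a turn outside -1 to 1 is refused whole. A call with a gripper value outside its range is refused whole. The fingers move at their own pace and stop on an object; FORCE is the grip in N (left out, the last holds). Time passes only in rows, so rows that repeat a pose let the fingers close. It gives the time, the measured TCP pose, the force, the opening and the grip force at its end, in the units of the state.
- bot.state(): the state, without advancing time (a new reading comes with each control period).
- bot.grab_frame(name): name is "side" or "top" or "wrist"; returns a dict with "color" (480x640x3 uint8, blue, green, red), "intrinsics" (3x3 intrinsics, pixels), "k1" (the pictures are not rectified: a ray, as slopes to the right and down, at radius r is drawn at 1 + k1 r^2 times it, then the intrinsics apply), "rvec" (rotation vector, rad) and "tvec" (3), from world to camera coordinates, as OpenCV has them. Camera axes: x right, y down, z forward; pixel columns grow to the right and rows downward; lengths in m; the calibration is good to about 2 mm. A picture is of the moment at which its call begins. There is no depth.
- bot.close_job(): hands the job in; it is judged then, once.
The state is a dict: "clock": time; "joint_positions": joint angles; "dq": joint speeds; "tau": joint torques, N m; "ee_pos": TCP position; "tcp_rot": TCP orientation; "force": force on the tool from outside, world axes, zero at the start; "ft_torque": the same for the moment, N m; "finger_gap": finger opening in m; "grasp_force": force on a finger pad.
Only numpy, scipy, OpenCV 4.12 (cv2) and the standard library are available. Lean on these libraries where they do the work, as an engineer would, in place of code of your own. Each camera call takes 0.05 s, during which the arm holds its last target. There are 200 camera calls.

## Working session

There is one attempt and no reset: what is moved stays moved. The work goes in short steps, Python scripts to look and compute and a shell command to move; the robot and the scene stay as the last step left them, time stands still between calls to the robot, and variables do not carry over. Pictures are saved under pics/ and viewed, at most 14 in all, crops included, and the job is handed in when it is done.

```bash
mkdir -p pics; ls; cat > h.py <<'E'
import numpy as np, cv2
from station import bot
def grab(n):
    f=bot.grab_frame(n); return f
def ray(f,u,v):
    K=np.array(f["intrinsics"]);k=f["k1"]
    d=np.array([(u-K[0,2])/K[0,0],(v-K[1,2])/K[1,1]]);s=d.copy()
    for _ in range(30): s=d/(1+k*(s@s))
    R=cv2.Rodrigues(np.array(f["rvec"],float))[0];t=np.array(f["tvec"],float).ravel()
    return -R.T@t, R.T@np.array([s[0],s[1],1])
def onz(f,u,v,z):
    c,d=ray(f,u,v); return c+d*(z-c[2])/d[2]
def proj(f,P):
    R=cv2.Rodrigues(np.array(f["rvec"],float))[0];t=np.array(f["tvec"],float).ravel()
    q=R@np.array(P,float)+t;s=q[:2]/q[2];s=s*(1+f["k1"]*(s@s));K=np.array(f["intrinsics"])
    return np.array([K[0,0]*s[0]+K[0,2],K[1,1]*s[1]+K[1,2]])
E
python3 - <<'E'
from h import *
import pickle
for n in("top","side","wrist"):
    f=grab(n);cv2.imwrite(f"pics/{n}0.png",f["color"]);pickle.dump(f,open(n+"0.pkl","wb"))
    c,d=ray(f,320,240);print(n,c.round(3),d.round(3))
print(bot.state())
E
```

```text
pics
top [0.333 0.019 0.939] [ 0.21  -0.016 -0.978]
side [ 0.549 -0.913  0.481] [-0.021  0.909 -0.415]
wrist [ 0.152 -0.61   0.384] [ 0.273  0.114 -0.955]
{'clock': 0.15, 'joint_positions': array([-5.40539731e+01,  2.20807567e+01,  3.95481924e-01, -1.78169805e-02,
       -6.84114474e+01, -1.48177702e+01]), 'dq': array([-0.07350268, -0.10373446,  0.24776053,  0.13390565, -0.00913504,
       -0.01596905]), 'tau': array([ 5.17628905e-04, -3.91053414e+01,  1.87587565e+01,  4.22230661e+00,
        1.23888833e-02, -1.41949372e-04]), 'ee_pos': array([ 0.22509919, -0.58248917,  0.18530125]), 'tcp_rot': array([[-9.32817147e-01, -3.60349271e-01, -7.56867773e-04],
       [-3.60350034e-01,  9.32815894e-01,  1.53637701e-03],
       [ 1.52385952e-04,  1.70589615e-03, -9.99998533e-01]]), 'force': array([-0.40531025, -0.25742278, -0.39752155]), 'ft_torque': array([-0.01005282,  0.02614669, -0.03135931]), 'grasp_force': 0.0, 'finger_gap': 0.08695401934269574}
```

View pics/top0.png

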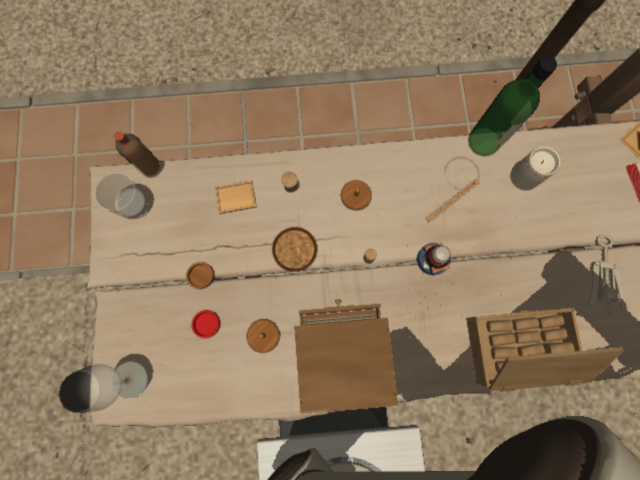

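View pics/side0.png

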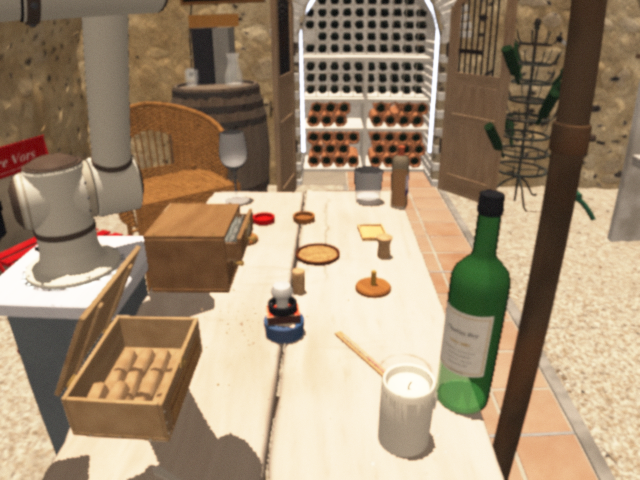

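The top view shows the pile at (434,258), the coaster at (295,249), the tray at (236,197) and the corks at (290,181) and (370,256).
- **Cup candidates:** wooden at (201,275) and red at (206,324). The wooden one fits, since red is excluded.
- **Post-stand candidates:** (356,195) and (263,336). (356,195) fits, as it is farther right (smaller y).

Next is one enlarged crop to confirm these.

```bash
python3 - <<'E'
from h import *
import pickle
f=pickle.load(open("top0.pkl","rb"));im=f["color"]
c=im[160:360,180:460];cv2.imwrite("pics/crop0.png",cv2.resize(c,(784,560),interpolation=cv2.INTER_CUBIC))
w=pickle.load(open("wrist0.pkl","rb"))
for n,u,v,z in [("post",356,195,.01),("post2",263,336,.01),("cup",201,275,.016),("red",206,324,.016),("coaster",295,249,.009),("tray",236,197,.009),("bigcork",290,181,.045),("smallcork",370,256,.045),("stopperhead",440,255,.09),("tin",430,261,.028),("drawer",340,312,.05),("winebox",528,345,.05)]:
    p=onz(f,u,v,z);print(n,p.round(3),proj(w,p).round())
E
```

```text
post [ 0.625 -0.082  0.01 ] [524. 555.]
post2 [0.346 0.133 0.01 ] [733. 451.]
cup [0.479 0.253 0.016] [725. 523.]
red [0.379 0.245 0.016] [761. 479.]
coaster [0.519 0.057 0.009] [630. 523.]
tray [0.643 0.175 0.009] [634. 578.]
bigcork [0.656 0.055 0.045] [591. 599.]
smallcork [ 0.484 -0.094  0.045] [584. 514.]
stopperhead [ 0.468 -0.221  0.09 ] [532. 521.]
tin [ 0.467 -0.216  0.028] [511. 477.]
drawer [ 0.379 -0.023  0.05 ] [672. 471.]
winebox [ 0.287 -0.375  0.05 ] [482. 338.]
```

View pics/crop0.png

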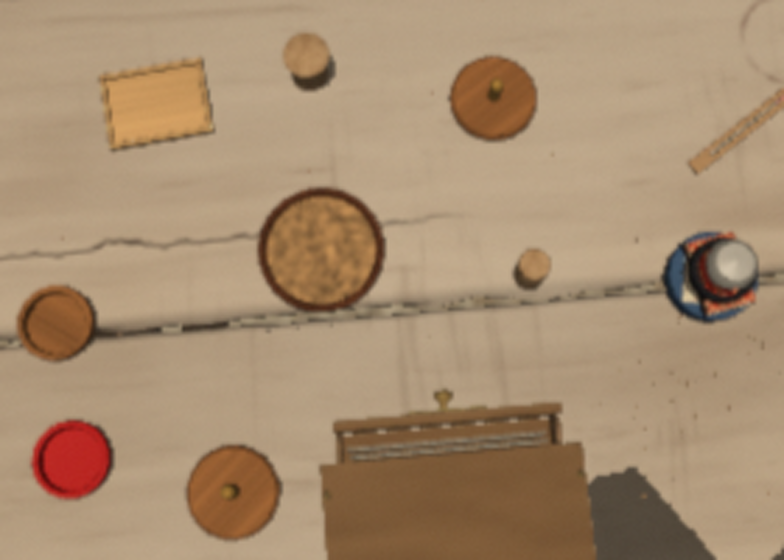

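View pics/wrist0.png

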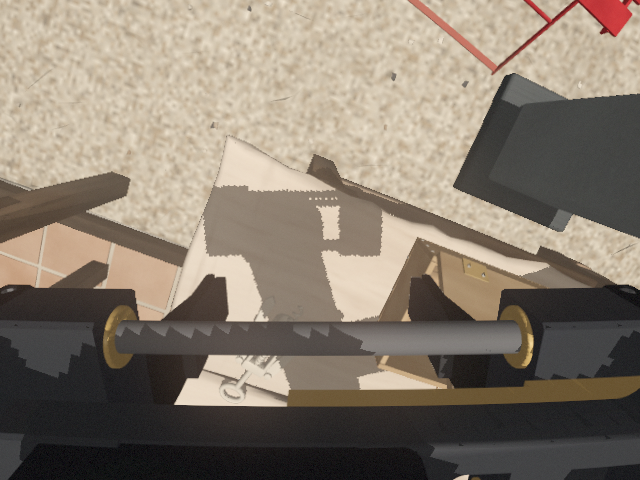

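The crop confirms the targets. There are two identical foot-and-post stands, and the one at crop (494,97), or top (356,195), is farther right. The wooden cup is at crop (57,323) and the red one is ruled out. The wrist view shows only the table corner and the wine box so far.

Next I'll measure by segmentation.

```bash
cat > m.py <<'E'
from h import *
def blob(f,u,v,r,mask):
    m=np.zeros(mask.shape,np.uint8);cv2.circle(m,(int(u),int(v)),r,255,-1)
    m=cv2.morphologyEx(mask&m,cv2.MORPH_CLOSE,np.ones((3,3),np.uint8))
    cs=cv2.findContours(m,cv2.RETR_EXTERNAL,cv2.CHAIN_APPROX_NONE)[0]
    return max(cs,key=cv2.contourArea)
def contour_on(f,c,z): return np.array([onz(f,*p[0],z)[:2] for p in c],np.float32)
E
python3 - <<'E'
from m import *
import pickle
for cam in("top","side"):
    f=pickle.load(open(cam+"0.pkl","rb"));lab=cv2.cvtColor(f["color"],cv2.COLOR_BGR2LAB).astype(float)
    for n,P,z,r in [("post",(.625,-.082),.01,26),("cup",(.479,.253),.016,20),("coaster",(.519,.057),.009,33),("tray",(.643,.175),.009,30),("post2",(.346,.133),.01,26)]:
        u,v=proj(f,(*P,z)); 
        u0,v0=int(u),int(v); roi=lab[max(0,v0-r-6):v0+r+7,u0-r-6:u0+r+7].reshape(-1,3)
        ring=np.zeros(lab.shape[:2],np.uint8);cv2.circle(ring,(u0,v0),r+5,1,4)
        bg=np.median(lab[ring>0],0)
        d=np.linalg.norm((lab-bg)*[.5,1,1],axis=2)
        c=blob(f,u,v,r,(d>14).astype(np.uint8)*255)
        q=contour_on(f,c,z);(cx,cy),(a,b),t=cv2.minAreaRect(q)
        e=cv2.fitEllipse(q)
        print(cam,n,"rect",[round(1000*k,1) for k in(cx,cy,a,b)],round(t,1),"ell",[round(1000*k,1) for k in(*e[0],*e[1])])
E
```

```text
top post rect [625.5, -81.4, 66.8, 67.4] 85.2 ell [625.3, -82.0, 66.4, 68.3]
top cup rect [474.3, 251.1, 70.3, 59.1] 58.0 ell [478.0, 254.5, 53.5, 70.9]
top coaster rect [514.5, 67.0, 104.5, 114.5] 2.6 ell [512.5, 60.5, 105.0, 110.6]
top tray rect [642.5, 175.7, 62.1, 81.7] 6.1 ell [642.6, 175.5, 69.3, 95.1]
top post2 rect [347.6, 133.3, 66.9, 67.8] 40.6 ell [347.8, 133.4, 66.1, 67.1]
side post rect [629.5, -79.6, 107.8, 67.4] 87.6 ell [628.8, -87.6, 64.8, 98.6]
side cup rect [478.5, 276.4, 55.5, 268.5] 5.3 ell [480.9, 259.2, 50.4, 231.9]
side coaster rect [518.0, 86.9, 314.0, 99.4] 89.9 ell [511.0, 88.0, 96.0, 295.4]
side tray rect [654.9, 125.7, 72.1, 186.8] 13.1 ell [651.1, 140.2, 67.0, 189.2]
side post2 rect [340.4, 154.6, 119.1, 300.6] 9.9 ell [340.6, 153.9, 117.7, 295.6]
```

```bash
python3 - <<'E'
from m import *
import pickle
f=pickle.load(open("top0.pkl","rb"));hsv=cv2.cvtColor(f["color"],cv2.COLOR_BGR2HSV)
H,S,V=[hsv[...,i].astype(int) for i in range(3)]
print("bg",hsv[225,330],"cup",hsv[275,201],hsv[275,192],"coast rim",hsv[249,274])
g=lambda m:(m).astype(np.uint8)*255
for n,u,v,r,z,m in [("cup",200,275,22,.016,g(S>125)),("coaster",295,249,30,.009,g((S>110)|(V<90))),("tin",430,261,24,.028,g((H>95)&(H<130)&(S>80))),("head",440,255,13,.08,g((S<45)&(V>90)))]:
    c=blob(f,u,v,r,m);q=contour_on(f,c,z);(cx,cy),(a,b),t=cv2.minAreaRect(q);(ex,ey),er=cv2.minEnclosingCircle(q)
    print(n,[round(1000*k,1) for k in(cx,cy,a,b)],round(t),"circ",[round(1000*k,1) for k in(ex,ey,er)],cv2.boundingRect(c))
s=pickle.load(open("side0.pkl","rb"))["color"]
out=np.hstack([cv2.resize(f["color"][235:285,405:465],(396,330),interpolation=2),cv2.resize(s[275:347,244:324],(396,356),interpolation=2)[:330]])
cv2.imwrite("pics/pile.png",out)
E
```

```text
bg [ 16  70 186] cup [ 13 171 136] [ 13 171 133] coast rim [ 12 159  82]
cup [479.1, 256.2, 52.5, 53.7] 42 circ [478.5, 255.5, 28.9] (186, 262, 28, 27)
coaster [520.2, 58.7, 92.3, 91.8] 85 circ [519.0, 58.2, 47.4] (272, 227, 45, 44)
tin [466.1, -201.5, 51.9, 17.7] 11 circ [467.5, -209.2, 26.1] (418, 249, 14, 25)
head [453.2, -239.8, 2.8, 0.0] 129 circ [453.2, -239.8, 1.5] (449, 262, 2, 2)
```

View pics/pile.png

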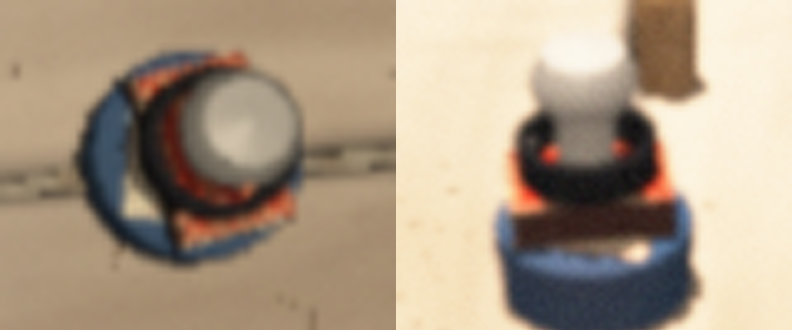

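The crop shows the stopper head at top (441.7,254) and side (282,292), the ring around the stem, and the box's long axis about 15-20° off x. Now I'll triangulate the head.

```bash
python3 - <<'E'
from m import *
import pickle
f=pickle.load(open("top0.pkl","rb"));s=pickle.load(open("side0.pkl","rb"))
c1,d1=ray(f,441.7,254);c2,d2=ray(s,281.8,292.2)
A=np.c_[d1,-d2];x=np.linalg.lstsq(A,c2-c1,rcond=None)[0];print((c1+d1*x[0]).round(4),(c2+d2*x[1]).round(4))
print(onz(f,441.7,254,.081))
S=bot.state();print(S["ee_pos"],np.array([.468,-.222,.3])-S["ee_pos"])
E
python3 -m pendant '[[[0,0,0,0,0,0.3,1],[0,0,0,0,0,0.5,1],[0,0,0,0.2,0.3,0.5,1],[0,0,0,0.4,0.6,0.5,1],[0,0,0,0.6,0.9,0.4,1],[0,0,0,0.6,1,0.4,1],[0,0,0,0.6,1,0.4,1],[0,0,0,0.6,1,0.4,1]]]' 20
python3 - <<'E'
from h import *
import pickle
f=grab("wrist");cv2.imwrite("pics/w1.png",f["color"]);pickle.dump(f,open("w1.pkl","wb"));print(bot.state()["ee_pos"],proj(f,(.466,-.224,.08)))
E
```

```text
[ 0.4714 -0.2282  0.0767] [ 0.4728 -0.228   0.0768]
[ 0.47068309 -0.22697955  0.081     ]
[ 0.22509919 -0.58248917  0.18530125] [0.24290081 0.36048917 0.11469875]
clock: 1.15
ee_pos: [0.4059, -0.2805, 0.3058]
tcp_rot: [[-0.932, -0.362, -0.0], [-0.362, 0.932, 0.0], [-0.0, 0.001, -1.0]]
force: [0.6, 0.2, 1.2]
finger_gap: 0.0872
grasp_force: 0.0
[ 0.40712866 -0.27802572  0.3052118 ] [342.62635481 258.24855802]
```

View pics/w1.png

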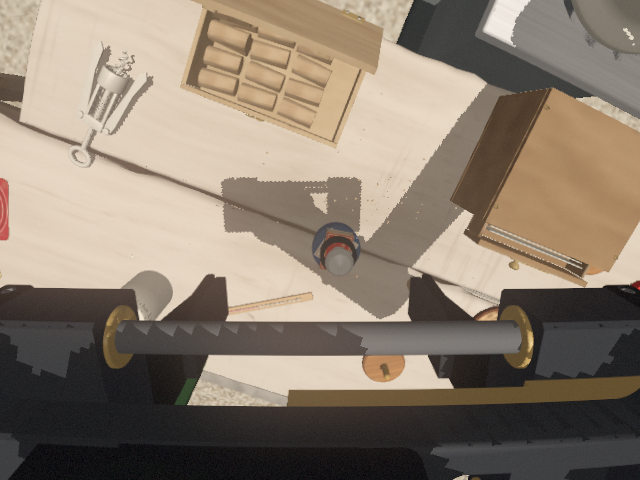

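The wrist view shows the pile with the head at about (340,262), so I'll fit the head outline there.

```bash
python3 - <<'E'
from m import *
import pickle
f=pickle.load(open("w1.pkl","rb"));hsv=cv2.cvtColor(f["color"],cv2.COLOR_BGR2HSV)
c=f["color"][215:285,300:375];print(hsv[262,340],hsv[268,345])
cs=cv2.HoughCircles(cv2.GaussianBlur(cv2.resize(cv2.cvtColor(c,6),None,fx=6,fy=6,interpolation=2),(7,7),0),cv2.HOUGH_GRADIENT,1,30,param1=60,param2=20,minRadius=65,maxRadius=110)
for x,y,r in cs[0][:4]: u,v=300+x/6,215+y/6;print(u,v,r/6,onz(f,u,v,.081))
cv2.imwrite("pics/w1c.png",cv2.resize(c,(600,560),interpolation=2))
K=f["intrinsics"];print(np.array(K)[0,0]);print(onz(f,320,240,0),ray(f,0,0)[0])
E
```

```text
[ 18  30 146] [ 17  34 137]Traceback (most recent call last):
  File "<stdin>", line 6, in <module>
TypeError: 'NoneType' object is not subscriptable
```

```bash
python3 - <<'E'
from m import *
import pickle
f=pickle.load(open("w1.pkl","rb"));hsv=cv2.cvtColor(f["color"],cv2.COLOR_BGR2HSV)
c=f["color"][215:285,300:375]
cv2.imwrite("pics/w1c.png",cv2.resize(c,(600,560),interpolation=2))
S=hsv[...,1].astype(int);V=hsv[...,2].astype(int)
m=((S<60)&(V>60)&(V<190)).astype(np.uint8)*255
k=blob(f,340,262,19,m);print(cv2.boundingRect(k),cv2.contourArea(k),cv2.minEnclosingCircle(k))
for p in[(340,262)]:print(onz(f,*p,.081))
E
```

```text
(322, 246, 38, 36) 906.5 ((340.1111145019531, 262.1111145019531), 18.90401268005371)
[ 0.47129957 -0.22533396  0.081     ]
```

View pics/w1c.png

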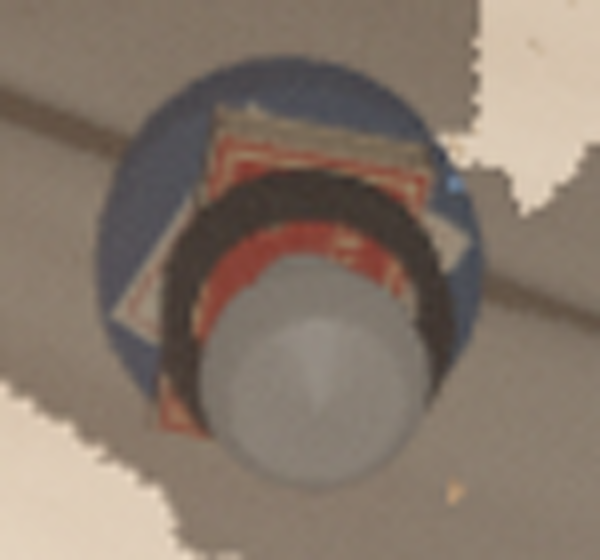

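The crop centres the head at about (339.6,261.5), giving (0.471,-0.226), which agrees with the top and side views. Moving above it.

```bash
python3 -m pendant '[[[0,0,0,0.11,0.1,-0.1,1],[0,0,0,0.22,0.19,-0.3,1],[0,0,0,0.22,0.19,-0.5,1],[0,0,0,0.22,0.19,-0.6,1],[0,0,0,0.22,0.19,-0.6,1],[0,0,0,0.22,0.19,-0.6,1]]]' 20
python3 -c "
from h import *
print(bot.state()['ee_pos'])
f=grab('side');cv2.imwrite('pics/s1.png',cv2.resize(f['color'][190:350,180:390],(787,600),interpolation=2))"
```

```text
clock: 1.95
ee_pos: [0.4726, -0.2265, 0.1279]
tcp_rot: [[-0.933, -0.361, 0.003], [-0.361, 0.933, -0.001], [-0.002, -0.002, -1.0]]
force: [-0.9, 0.1, 0.7]
finger_gap: 0.0869
grasp_force: 0.0
[ 0.47260488 -0.22654454  0.12788036]
```

View pics/s1.png

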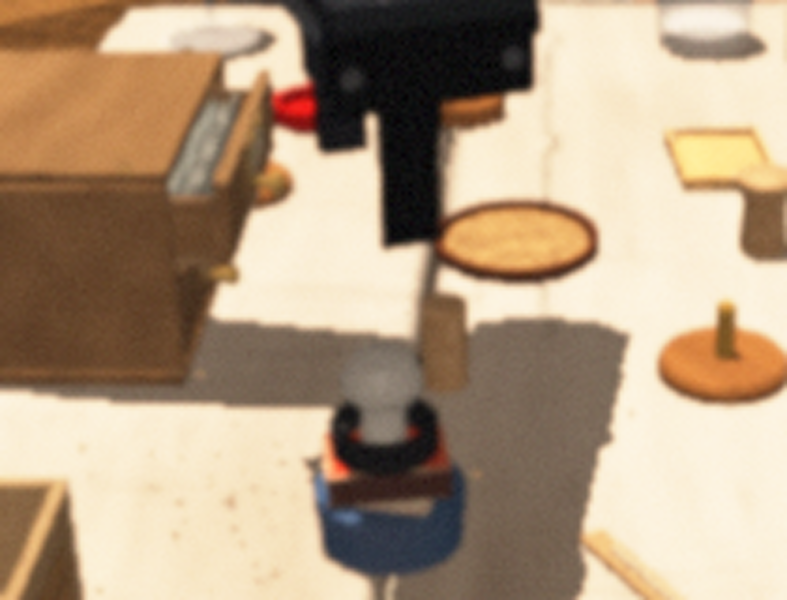

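The side view shows the open gripper straddling above the pile, with the near finger at (412,240) and the head at (383,375). Descending and gripping.

```bash
python3 -m pendant '[[[0,0,0,0,0,-0.1,1],[0,0,0,0,0,-0.18,1],[0,0,0,0,0,-0.215,1],[0,0,0,0,0,-0.215,1],[0,0,0,0,0,-0.215,0.5],[0,0,0,0,0,-0.215,0.3],[0,0,0,0,0,-0.215,0.2],[0,0,0,0,0,-0.215,0.2],[0,0,0,0,0,-0.215,0.2],[0,0,0,0,0,-0.215,0.2]]]' 20
```

```text
clock: 3.25
ee_pos: [0.4713, -0.226, 0.0616]
tcp_rot: [[-0.933, -0.36, -0.0], [-0.36, 0.933, -0.0], [0.0, 0.0, -1.0]]
force: [-0.2, 0.4, 1.3]
finger_gap: 0.0346
grasp_force: 0.0
```

```bash
python3 -m pendant '[[[0,0,0,0,0,0,0.2],[0,0,0,0,0,0.05,0.2],[0,0,0,0,0,0.12,0.2],[0,0,0,0,0,0.3,0.2],[0,0,0,0,0,0.3,0.2]]]' 20
python3 -c "
from h import *
import pickle
s=bot.state();print(s['ee_pos'],s['finger_gap'],s['grasp_force'])
f=grab('side');pickle.dump(f,open('s2.pkl','wb'));cv2.imwrite('pics/s2.png',cv2.resize(f['color'][190:350,180:390],(787,600),interpolation=2))"
```

```text
clock: 3.88
ee_pos: [0.4749, -0.227, 0.1574]
tcp_rot: [[-0.932, -0.361, 0.011], [-0.361, 0.932, -0.003], [-0.009, -0.007, -1.0]]
force: [0.6, 0.1, -1.2]
finger_gap: 0.0177
grasp_force: 0.0
[ 0.47487806 -0.22699289  0.15742267] 0.017714430643790996 0.0
```

View pics/s2.png

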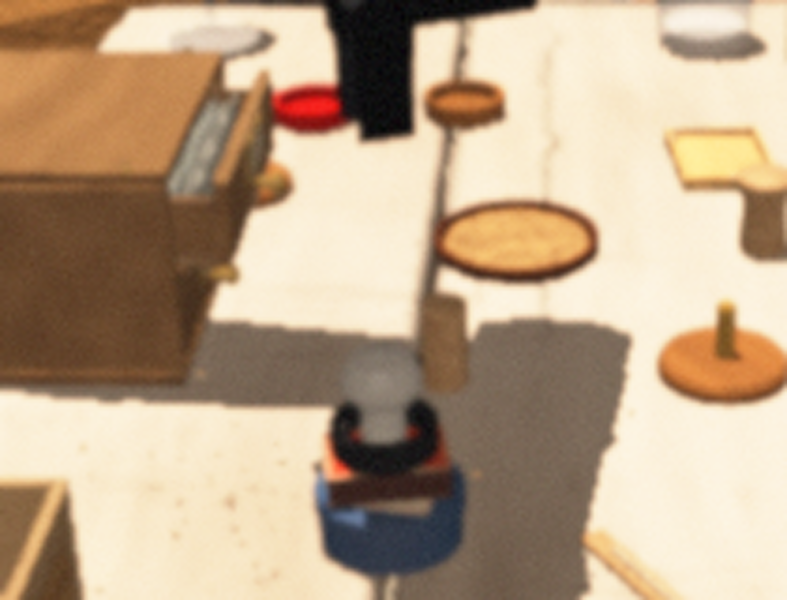

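The stopper stayed put, since I lifted before the fingers had closed. Reopening, going slightly lower and waiting for the grip.

```bash
python3 -m pendant '[[[0,0,0,0,0,0,0.7],[0,0,0,0,0,0,0.7],[0,0,0,0,0,0,0.7],[0,0,0,0,0,0,0.7],[0,0,0,0,0,0,0.7],[0,0,0,0,0,-0.1,0.7],[0,0,0,0,0,-0.2,0.7],[0,0,0,0,0,-0.3,0.7],[0,0,0,0,0,-0.305,0.7],[0,0,0,0,0,-0.305,0.3],[0,0,0,0,0,-0.305,0.2]]]' 25
python3 -m pendant '[[[0,0,0,0,0,0,0.1],[0,0,0,0,0,0,0.1],[0,0,0,0,0,0,0.1],[0,0,0,0,0,0,0.1]]]' 25
python3 -m pendant '[[[0,0,0,0,0,0,0.1],[0,0,0,0,0,0,0.1]]]' 25
```

```text
clock: 5.3
ee_pos: [0.4724, -0.2262, 0.0616]
tcp_rot: [[-0.933, -0.361, 0.003], [-0.361, 0.933, -0.001], [-0.002, -0.002, -1.0]]
force: [-0.2, -0.3, 0.2]
finger_gap: 0.0481
grasp_force: 0.0
clock: 5.8
ee_pos: [0.4713, -0.226, 0.0602]
tcp_rot: [[-0.933, -0.36, 0.0], [-0.36, 0.933, -0.0], [-0.0, -0.0, -1.0]]
force: [0.8, 0.5, -0.2]
finger_gap: 0.0117
grasp_force: 0.0
clock: 6.05
ee_pos: [0.4713, -0.2259, 0.0601]
tcp_rot: [[-0.933, -0.36, -0.0], [-0.36, 0.933, 0.0], [0.0, 0.0, -1.0]]
force: [-0.2, 0.1, 0.3]
finger_gap: 0.0086
grasp_force: 0.0
```

```bash
python3 - <<'E'
from h import *
f=grab('side');t=grab('top')
a=cv2.resize(f['color'][250:350,230:340],(440,400),interpolation=2)
b=cv2.resize(t['color'][215:290,395:470],(400,400)[::-1],interpolation=2)[:400,:360]
cv2.imwrite('pics/s3.png',np.hstack([a,b]))
print(proj(f,(.4713,-.226,.06)),proj(t,(.4713,-.226,.06)))
E
```

```text
[281.37920435 300.69978197] [438.37914112 255.65759167]
```

View pics/s3.png

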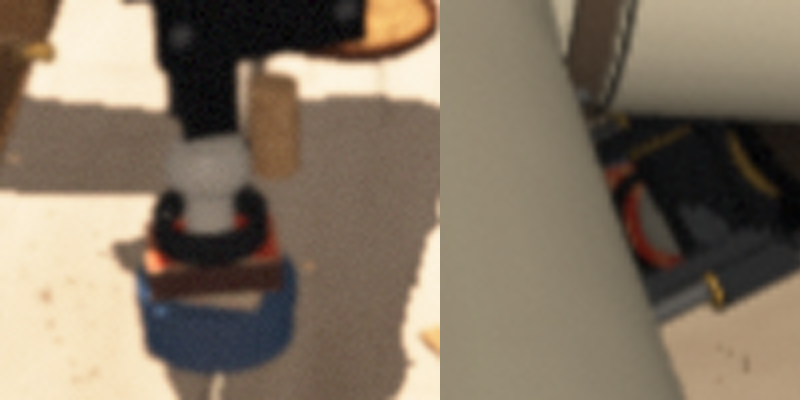

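The side crop shows the closed fingers above or behind the head, with the tip at about (281,284), not around it. I'll check the finger projections against the calibration.

```bash
python3 - <<'E'
from h import *
import pickle
f=pickle.load(open('s2.pkl','rb'))
yt=np.array([-.361,.932,0])
print("s1 near tip seen (290,255):",[proj(f,np.array([.4726,-.2265,.1279])+yt*k).round(1) for k in(-.0435,-.0585,.0435)])
print("s2 tip seen (283,226):",[proj(f,np.array([.475,-.227,.1574])+yt*k).round(1) for k in(-.009,-.024)])
print("s3 tip seen (281,284):",[proj(f,np.array([.4713,-.226,.0601])+yt*k).round(1) for k in(-.004,-.019)])
f0=pickle.load(open('side0.pkl','rb'));print(np.abs(np.array(f0['tvec'])-np.array(f['tvec'])).max())
print([ (z,y,proj(f,(.4713,y,z)).round(1)) for z in(.06,.075,.09) for y in(-.226,-.20,-.18)])
print(bot.state()['joint_positions'])
E
```

```text
s1 near tip seen (290,255): [array([288.7, 275.6]), array([291.7, 280.3]), array([273. , 251.4])]
s2 tip seen (283,226): [array([282.9, 248.1]), array([285.8, 252.2])]
s3 tip seen (281,284): [array([282.1, 301.9]), array([284.8, 306.6])]
0.0
[(0.06, -0.226, array([281.4, 300.7])), (0.06, -0.2, array([282.8, 292.4])), (0.06, -0.18, array([283.8, 286.3])), (0.075, -0.226, array([281. , 292.6])), (0.075, -0.2, array([282.4, 284.4])), (0.075, -0.18, array([283.5, 278.5])), (0.09, -0.226, array([280.6, 284.3])), (0.09, -0.2, array([282.1, 276.3])), (0.09, -0.18, array([283.1, 270.5]))]
[-7.81157456e+00  1.97362870e+01 -2.35780701e+01  1.27130845e-03
 -4.66925523e+01 -6.10610289e+01]
```

```bash
python3 - <<'E'
from h import *
import pickle
f=pickle.load(open('w1.pkl','rb'))
yt=np.array([-.362,.932,0]);p=np.array([.4065,-.279,.3054])
for dz in(0,.02,.037,.05,.08):
    print(dz,[proj(f,p+yt*k+[0,0,dz]).round() for k in(-.0435,.0435)])
c=f['color'][250:410,100:540];cv2.imwrite('pics/wf.png',cv2.resize(c,(792,288),interpolation=2))
w=grab('wrist');c=w['color'][230:410,100:540];cv2.imwrite('pics/wf.png',np.vstack([cv2.resize(f['color'][250:410,100:540],(770,280),interpolation=2),cv2.resize(c,(770,315),interpolation=2)]))
E
```

```text
0 [array([243., 269.]), array([395., 269.])]
0.02 [array([236., 283.]), array([402., 283.])]
0.037 [array([229., 298.]), array([410., 298.])]
0.05 [array([222., 311.]), array([417., 310.])]
0.08 [array([203., 349.]), array([437., 348.])]
```

View pics/wf.png

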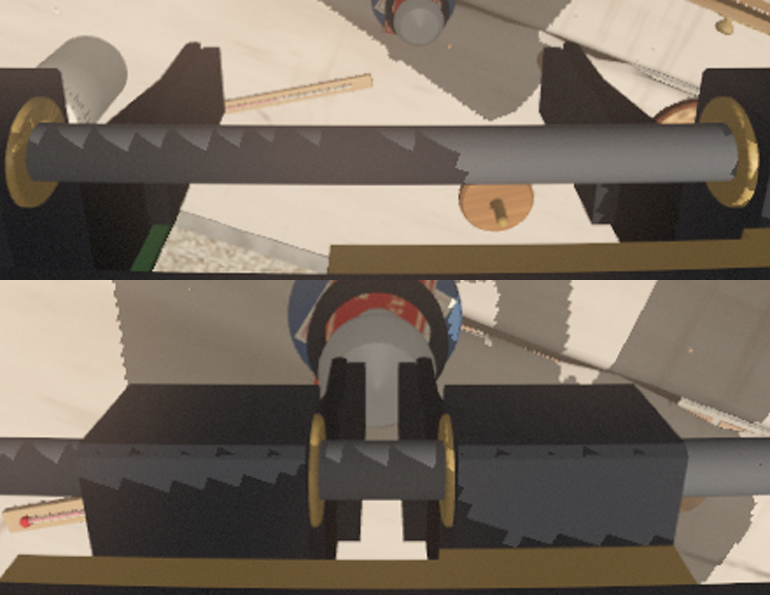

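The images show the finger tips separated by u=228 to 409 in the wrist view. That puts them about 37 mm higher than the reported TCP, and the side view gives 38-40 mm. The real tips are therefore about 38 mm above the TCP, so I'll work with that offset: open, go lower and grip.

```bash
python3 -m pendant '[[[0,0,0,0,0,0.05,0.7],[0,0,0,0,0,0.05,0.7],[0,0,0,0,0,0.05,0.7],[0,0,0,0,0,0.05,0.7],[0,0,0,0,0,0.05,0.7],[0,0,0,0,0,0.05,0.7],[0,0,0,0,0,0,0.7],[0,0,0,0,0,-0.05,0.7],[0,0,0,0,0,-0.1,0.7],[0,0,0,0,0,-0.117,0.7],[0,0,0,0,0,-0.117,0.7]]]' 20
python3 -m pendant '[[[0,0,0,0,0,0,0.3],[0,0,0,0,0,0,0.3],[0,0,0,0,0,0,0.3],[0,0,0,0,0,0,0.3],[0,0,0,0,0,0,0.3],[0,0,0,0,0,0,0.3],[0,0,0,0,0,0,0.3]]]' 20
```

```text
clock: 7.58
ee_pos: [0.4711, -0.2259, 0.0244]
tcp_rot: [[-0.933, -0.361, -0.001], [-0.361, 0.933, 0.0], [0.001, 0.001, -1.0]]
force: [0.8, -0.7, 0.2]
finger_gap: 0.0609
grasp_force: 0.0
clock: 8.45
ee_pos: [0.4716, -0.2261, 0.0253]
tcp_rot: [[-0.933, -0.361, 0.001], [-0.361, 0.933, -0.0], [-0.0, -0.0, -1.0]]
force: [0.4, 0.0, 2.0]
finger_gap: 0.0332
grasp_force: 20.0
```

Gripped: 33 mm gap at 20 N. Lifting straight up, then carrying to the cup.

```bash
python3 -m pendant '[[[0,0,0,0,0,0.05,0.3],[0,0,0,0,0,0.15,0.3],[0,0,0,0,0,0.3,0.3],[0,0,0,0,0.05,0.4,0.3],[0,0,0,0,0.15,0.4,0.3],[0,0,0,0,0.3,0.4,0.3],[0,0,0,0,0.45,0.4,0.3],[0,0,0,0,0.6,0.4,0.3],[0,0,0,0,0.75,0.4,0.3],[0,0,0,0,0.9,0.4,0.3],[0,0,0,0,1,0.4,0.3]]]' 20
python3 -m pendant '[[[0,0,0,0.025,0.15,0,0.3],[0,0,0,0.025,0.3,0,0.3],[0,0,0,0.025,0.45,0,0.3],[0,0,0,0.025,0.55,0,0.3],[0,0,0,0.025,0.605,0,0.3],[0,0,0,0.025,0.605,0,0.3],[0,0,0,0.025,0.605,0,0.3],[0,0,0,0.025,0.605,0,0.3]]]' 20
python3 - <<'E'
from h import *
import pickle
for n in('side','top','wrist'):
    f=grab(n);pickle.dump(f,open(n+'4.pkl','wb'))
    if n=='side': a=cv2.resize(f['color'][140:260,230:390],(534,400),interpolation=2)
    if n=='top': t=f['color']
f=pickle.load(open('wrist4.pkl','rb'))
b=cv2.resize(f['color'][200:420,220:420],(266,293))
cv2.imwrite('pics/p4.png',np.hstack([a,cv2.copyMakeBorder(b,0,107,0,0,0)]))
print(bot.state()['ee_pos'],bot.state()['grasp_force'])
E
```

```text
clock: 9.82
ee_pos: [0.4709, 0.0758, 0.1458]
tcp_rot: [[-0.932, -0.362, 0.0], [-0.362, 0.932, 0.001], [-0.001, 0.0, -1.0]]
force: [0.4, 0.0, -0.6]
finger_gap: 0.0327
grasp_force: 20.0
clock: 10.82
ee_pos: [0.4788, 0.2545, 0.1452]
tcp_rot: [[-0.933, -0.359, -0.0], [-0.359, 0.933, -0.0], [0.0, -0.0, -1.0]]
force: [0.3, -0.0, -0.7]
finger_gap: 0.0333
grasp_force: 20.0
[0.47890289 0.25491144 0.14518691] 19.999817722468833
```

View pics/p4.png

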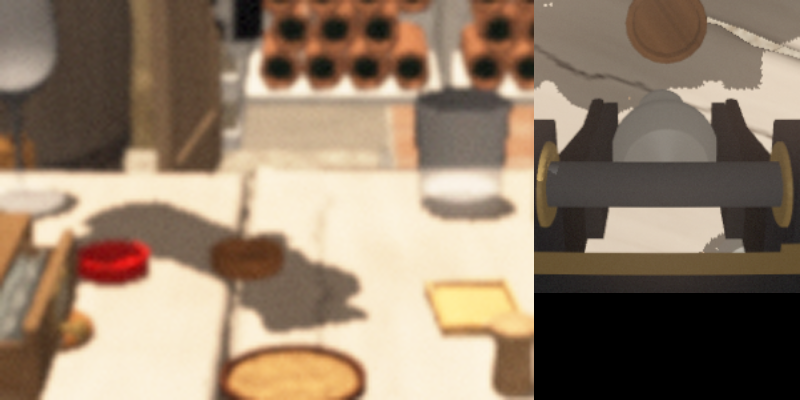

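The wrist view shows the stopper upright in the fingers, with the wooden cup ahead in the image at about (320,219). I'll verify the cup position numerically, then lower.

```bash
python3 - <<'E'
from m import *
import pickle
f=pickle.load(open('wrist4.pkl','rb'));hsv=cv2.cvtColor(f['color'],40)
p=proj(f,(.4785,.255,.016));print(p)
m=((hsv[...,1]>125)&(hsv[...,0]<25)).astype(np.uint8)*255
c=blob(f,*p,50,m);q=contour_on(f,c,.016);print(cv2.boundingRect(c),cv2.minEnclosingCircle(q),cv2.minAreaRect(q))
E
python3 -m pendant '[[[0,0,0,0,0,-0.15,0.3],[0,0,0,0,0,-0.3,0.3],[0,0,0,0,0,-0.42,0.3],[0,0,0,0,0,-0.48,0.3],[0,0,0,0,0,-0.48,0.3],[0,0,0,0,0,-0.48,0.3]]]' 20
```

```text
[317.44379707 214.85221201]
(294, 220, 31, 26) ((0.4957290291786194, 0.252886027097702), 0.01426931656897068) ((0.49708330631256104, 0.25317972898483276), (0.019279029220342636, 0.02678512968122959), 0.3948005735874176)
clock: 11.72
ee_pos: [0.4796, 0.256, 0.002]
tcp_rot: [[-0.933, -0.361, 0.001], [-0.361, 0.933, 0.001], [-0.002, 0.0, -1.0]]
force: [1.1, -0.2, -1.5]
finger_gap: 0.0328
grasp_force: 20.0
```

```bash
python3 -m pendant '[[[0,0,0,0,0,-0.02,0.3],[0,0,0,0,0,-0.035,0.3],[0,0,0,0,0,-0.045,0.3],[0,0,0,0,0,-0.045,0.3]]]' 20; python3 -m pendant '[[[0,0,0,0,0,-0.006,0.3],[0,0,0,0,0,-0.006,0.3],[0,0,0,0,0,-0.006,0.3]]]' 20
```

```text
clock: 12.22
ee_pos: [0.4787, 0.2554, -0.0127]
tcp_rot: [[-0.933, -0.36, -0.0], [-0.36, 0.933, -0.0], [0.0, -0.0, -1.0]]
force: [-0.4, -0.3, -0.7]
finger_gap: 0.0331
grasp_force: 20.0
clock: 12.6
ee_pos: [0.4788, 0.2556, -0.0142]
tcp_rot: [[-0.933, -0.361, 0.0], [-0.361, 0.933, 0.0], [-0.0, -0.0, -1.0]]
force: [0.3, -0.6, -1.3]
finger_gap: 0.0329
grasp_force: 20.0
```

```bash
python3 -m pendant '[[[0,0,0,0,0,-0.004,0.3],[0,0,0,0,0,-0.004,0.3],[0,0,0,0,0,-0.004,0.3]]]' 20 | grep -E "ee_pos|^force"; python3 -m pendant '[[[0,0,0,0,0,-0.004,0.3],[0,0,0,0,0,-0.004,0.3],[0,0,0,0,0,-0.004,0.3]]]' 20| grep -E "ee_pos|^force"
```

```text
ee_pos: [0.4793, 0.2558, -0.0148]
force: [0.9, 0.1, 5.3]
ee_pos: [0.48, 0.2561, -0.015]
force: [-1.3, -2.4, 11.0]
```

```bash
python3 -m pendant '[[[0,0,0,0,0,0.005,0.3],[0,0,0,0,0,0.005,0.4],[0,0,0,0,0,0.005,0.5],[0,0,0,0,0,0.005,0.75],[0,0,0,0,0,0.005,0.75],[0,0,0,0,0,0.005,0.75],[0,0,0,0,0,0.005,0.75],[0,0,0,0,0,0.1,0.75],[0,0,0,0,0,0.25,0.75],[0,0,0,0,0,0.4,0.8],[0,0,0,0,0,0.5,0.8],[0,0,0,0,0,0.5,0.8]]]' 20
python3 - <<'E'
from m import *
import pickle
for n in('top','side','wrist'): pickle.dump(grab(n),open(n+'5.pkl','wb'))
t=pickle.load(open('top5.pkl','rb'));s=pickle.load(open('side5.pkl','rb'));w=pickle.load(open('wrist5.pkl','rb'))
a=cv2.resize(t['color'][230:290,400:470],(420,360),interpolation=2)
p=proj(s,(.479,.256,.03)).astype(int);b=cv2.resize(s['color'][p[1]-25:p[1]+25,p[0]-30:p[0]+30],(360,300),interpolation=2)
p=proj(w,(.479,.256,.03)).astype(int);print(p)
c=cv2.resize(w['color'][120:420,180:460],(280,300))
d=cv2.resize(s['color'][270:350,240:330],(420,373))[:240]
out=np.zeros((600,780,3),np.uint8);out[:360,:420]=a;out[:300,420:]=b;out[300:,420:700]=c;out[360:,:420]=d
cv2.imwrite('pics/p5.png',out);print(bot.state()['ee_pos'])
E
```

```text
clock: 14.85
ee_pos: [0.4802, 0.2567, 0.1362]
tcp_rot: [[-0.933, -0.361, 0.005], [-0.361, 0.933, 0.004], [-0.006, 0.002, -1.0]]
force: [-1.1, -0.2, -1.0]
finger_gap: 0.0696
grasp_force: 0.0
[317 223]
[0.47800268 0.25499711 0.13223678]
```

View pics/p5.png

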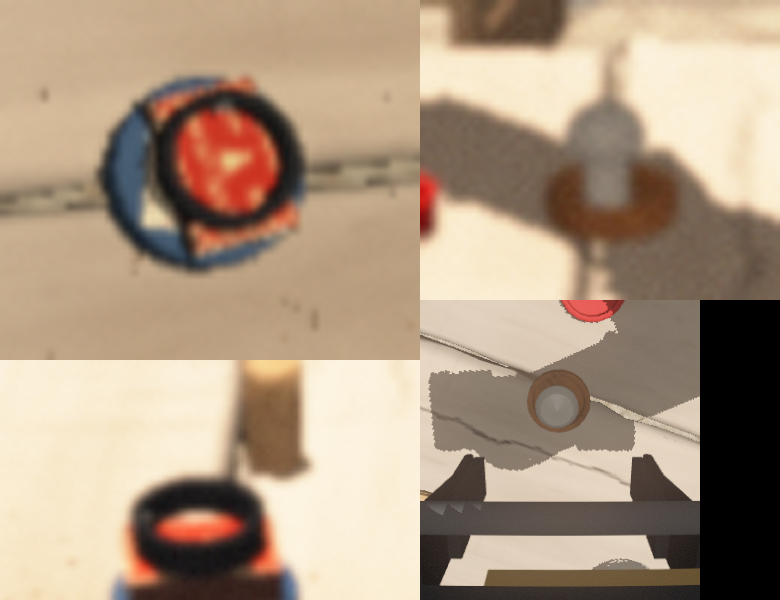

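The composite shows the stopper upright in the wooden cup. The ring lies on the box with its centre at top (438.3,256.7). The box-top corners are at crop (152,103), (252,82), (298,218) and (195,250).

```bash
python3 - <<'E'
from m import *
import pickle
f=pickle.load(open('top5.pkl','rb'))
q=np.array([onz(f,400+x/6,230+y/6,.044)[:2] for x,y in[(152,103),(252,82),(298,218),(195,250)]])
print("corners",(q*1000).round(),"c",q.mean(0))
for a,b in((0,3),(1,2),(0,1),(3,2)):
    d=q[b]-q[a];print(np.linalg.norm(d).round(4),np.degrees(np.arctan2(d[1],d[0])).round(1))
V=cv2.cvtColor(f['color'],40);m=((V[...,2]<75)&(V[...,1]<140)).astype(np.uint8)*255
c=blob(f,438.3,256.7,13,m);
for z in(.051,.058):
    q=contour_on(f,cv2.convexHull(c),z);print(z,cv2.boundingRect(c),cv2.fitEllipse(q),cv2.minEnclosingCircle(q))
r=((V[...,1]>120)&((V[...,0]<12)|(V[...,0]>170))).astype(np.uint8)*255
c=blob(f,438.3,256.7,9,r);q=contour_on(f,c,.055);print("hole",cv2.fitEllipse(q),cv2.fitEllipse(c))
print("outer by eye",onz(f,438.3,256.7,.055))
# tin
b=((V[...,0]>95)&(V[...,0]<130)&(V[...,1]>80)).astype(np.uint8)*255
c=blob(f,433,259,24,b);q=contour_on(f,cv2.convexHull(c),.028);print("tin",cv2.minEnclosingCircle(q))
E
```

```text
corners [[ 493. -207.]
 [ 498. -241.]
 [ 450. -250.]
 [ 443. -214.]] c [ 0.47099372 -0.22799445]
0.0511 -171.5
0.0479 -169.6
0.0347 -82.8
0.0364 -77.7
0.051 (425, 245, 26, 23) ((0.47150444984436035, -0.22632403671741486), (0.04472793638706207, 0.04944407567381859), 13.074856758117676) ((0.4701722264289856, -0.22636468708515167), 0.024909168481826782)
0.058 (425, 245, 26, 23) ((0.4704161584377289, -0.2243945598602295), (0.044375430792570114, 0.049054425209760666), 13.074928283691406) ((0.4690944254398346, -0.22443488240242004), 0.024713654071092606)
hole ((0.47123369574546814, -0.22613434493541718), (0.0330985002219677, 0.03401617333292961), 68.82530975341797) ((437.81256103515625, 256.16644287109375), (16.455890655517578, 17.192556381225586), 139.0739288330078)
outer by eye [ 0.4700188 -0.2269392  0.055    ]
tin ((0.4686368703842163, -0.20835065841674805), 0.024821294471621513)
```

```bash
python3 -m pendant '[[[0,0,0,0,-0.08,0.1,0.8],[0,0,0,0,-0.22,0.1,0.8],[0,0,0,0,-0.4,0.1,0.8],[0,0,0,0,-0.58,0.1,0.8],[0,0,0,0,-0.75,0.1,0.8],[0,0,0,0,-0.9,0.1,0.8],[0,0,0,0,-1,0.1,0.8]]]' 20 | head -2
python3 -m pendant '[[[0,0,-0.03,-0.025,-0.15,-0.1,0.8],[0,0,-0.064,-0.025,-0.35,-0.1,0.8],[0,0,-0.064,-0.025,-0.5,-0.1,0.8],[0,0,-0.064,-0.025,-0.58,-0.1,0.8],[0,0,-0.064,-0.025,-0.607,-0.1,0.8],[0,0,-0.064,-0.025,-0.607,-0.1,0.8],[0,0,-0.064,-0.025,-0.607,-0.1,0.8],[0,0,-0.064,-0.025,-0.607,-0.1,0.8]]]' 20
python3 - <<'E'
from m import *
import pickle
f=grab('wrist');pickle.dump(f,open('wrist6.pkl','wb'))
V=cv2.cvtColor(f['color'],40);r=((V[...,1]>110)&((V[...,0]<12)|(V[...,0]>170))).astype(np.uint8)*255
p=proj(f,(.471,-.2265,.044));print(p,bot.state()['ee_pos'])
c=blob(f,*p,20,r);print(cv2.boundingRect(c),cv2.fitEllipse(c)[0]);q=contour_on(f,c,.05);print(cv2.minAreaRect(q),cv2.fitEllipse(q))
m=(V[...,2]<60).astype(np.uint8)*255;c=blob(f,*p,48,m);print(cv2.boundingRect(c))
cv2.imwrite('pics/w6.png',cv2.resize(f['color'][150:310,220:440],(770,560)))
E
```

```text
clock: 15.88
ee_pos: [0.4776, -0.0464, 0.1618]
clock: 16.88
ee_pos: [0.4714, -0.2257, 0.1334]
tcp_rot: [[-0.986, -0.168, 0.0], [-0.168, 0.986, 0.0], [-0.0, 0.0, -1.0]]
force: [-0.5, 0.8, 0.0]
finger_gap: 0.0695
grasp_force: 0.0
[316.119069   226.12116075] [ 0.47149243 -0.22579715  0.13349342]
(296, 209, 40, 38) (315.8791198730469, 227.1427459716797)
((0.47060397267341614, -0.2270241230726242), (0.030545281246304512, 0.029909035190939903), 89.59178924560547) ((0.4704568684101105, -0.22676174342632294), (0.029342008754611015, 0.03050125762820244), 8.856063842773438)
(292, 237, 51, 23)
```

```bash
python3 -m pendant '[[[0,0,0,0,0,-0.12,0.8],[0,0,0,0,0,-0.25,0.8],[0,0,0,0,0,-0.36,0.8],[0,0,0,0,0,-0.42,0.8],[0,0,0,0,0,-0.43,0.8],[0,0,0,0,0,-0.43,0.7],[0,0,0,0,0,-0.43,0.4],[0,0,0,0,0,-0.43,0.4],[0,0,0,0,0,-0.43,0.4],[0,0,0,0,0,-0.43,0.4],[0,0,0,0,0,-0.43,0.4],[0,0,0,0,0,-0.43,0.4]]]' 12
```

```text
clock: 18.42
ee_pos: [0.4718, -0.2267, 0.005]
tcp_rot: [[-0.986, -0.167, 0.001], [-0.167, 0.986, -0.0], [-0.001, -0.001, -1.0]]
force: [-0.3, 1.1, 6.0]
finger_gap: 0.0456
grasp_force: 12.0
```

```bash
python3 -m pendant '[[[0,0,0,0,0,0.05,0.4],[0,0,0,0,0,0.15,0.4],[0,0,0,0,0,0.3,0.4],[0,0,0,0.05,0.05,0.38,0.4],[0,0,0,0.2,0.2,0.38,0.4],[0,0,0,0.35,0.35,0.38,0.4],[0,0,0,0.47,0.45,0.38,0.4],[0,0,0,0.513,0.483,0.38,0.4],[0,0,0,0.513,0.483,0.38,0.4],[0,0,0,0.513,0.483,0.38,0.4],[0,0,0,0.513,0.483,0.38,0.4]]]' 12
python3 - <<'E'
from m import *
import pickle
for n in('top','side','wrist'): pickle.dump(grab(n),open(n+'7.pkl','wb'))
f=pickle.load(open('wrist7.pkl','rb'));V=cv2.cvtColor(f['color'],40)
print(proj(f,(.625,-.082,.01)),proj(f,(.625,-.082,.041)),bot.state()['ee_pos'])
s=pickle.load(open('side7.pkl','rb'));V=cv2.cvtColor(s['color'],40);p=proj(s,(.625,-.082,.04));print(p)
c=s['color'][int(p[1])-2:int(p[1])+8,int(p[0])-12:int(p[0])+13];print(c.sum(2)[::3])
f0=pickle.load(open('top0.pkl','rb'));c=f0['color'][185:200,346:368].astype(int).sum(2);print(c[4:13])
E
```

```text
clock: 19.8
ee_pos: [0.6243, -0.0827, 0.1187]
tcp_rot: [[-0.986, -0.165, -0.0], [-0.165, 0.986, 0.0], [0.0, 0.0, -1.0]]
force: [0.3, 0.0, -0.4]
finger_gap: 0.0454
grasp_force: 12.0
[317.5532529  221.38703136] [317.56734336 231.35228061] [ 0.62474853 -0.08233114  0.118698  ]
[371.14144834 269.83987464]
[[543 414 336 311 315 311 323 322 321 317 307 308 320 310 318 318 319 314
  313 321 321 316 323 322 324]
 [501 386 333 320 311 317 311 316 317 315 304 302 279 271 262 261 270 294
  303 327 319 315 328 325 316]
 [315 321 317 319 317 312 320 321 311 315 308 300 264 228 245 249 252 280
  299 316 332 326 320 327 317]
 [315 319 312 314 311 304 300 302 296 281 271 264 242 236 250 247 247 259
  288 294 313 311 311 326 310]]
[[285 281 274 277 276 285 297 294 277 254 296 329 296 265 265 270 275 272
  268 268 266 265]
 [287 279 279 279 289 297 292 287 270 242 303 329 297 259 269 275 274 267
  266 264 268 272]
 [278 279 280 293 295 296 284 273 244 198 250 273 252 228 268 272 267 266
  265 267 273 273]
 [285 291 296 298 296 285 275 260 209 157 184 204 200 219 261 265 263 268
  269 270 268 267]
 [292 298 299 293 284 276 274 250 182 146 144 152 177 242 265 263 262 267
  270 268 267 265]
 [298 297 287 282 277 274 269 246 182 146 144 146 189 253 261 267 266 267
  268 262 262 271]
 [297 288 284 275 275 273 271 260 219 172 161 178 219 256 266 267 268 265
  266 264 275 275]
 [288 284 278 271 275 270 271 272 261 228 218 228 256 265 270 270 263 265
  268 270 274 278]
 [280 276 274 269 271 267 277 275 265 260 256 265 264 272 265 262 261 265
  268 272 278 287]]
```

```bash
python3 - <<'E'
from m import *
import pickle
f0=pickle.load(open('top0.pkl','rb'));print(onz(f0,357,190.5,.041))
f=pickle.load(open('wrist7.pkl','rb'));V=cv2.cvtColor(f['color'],40)
p=proj(f,(.625,-.082,.01));print([V[int(p[1])+dy,int(p[0])+dx].tolist() for dx,dy in((-20,0),(20,0),(0,-20),(0,20),(-60,0),(60,0),(0,-60))])
m=((V[...,1]>105)&(V[...,0]<25)&(V[...,2]>40)).astype(np.uint8)*255
c=blob(f,*p,60,m);q=contour_on(f,cv2.convexHull(c),.01);print(cv2.boundingRect(c),cv2.minEnclosingCircle(q),cv2.fitEllipse(q))
cv2.imwrite('pics/w7.png',np.hstack([cv2.resize(f['color'][150:330,220:420],(400,360)),cv2.cvtColor(cv2.resize(m[150:330,220:420],(400,360)),8)]))
E
```

```text
[ 0.62497609 -0.08206041  0.041     ]
[[13, 115, 115], [12, 118, 112], [14, 124, 194], [13, 129, 113], [16, 55, 140], [17, 51, 136], [16, 40, 228]]
(278, 185, 77, 72) ((0.6272240281105042, -0.08304065465927124), 0.033251069486141205) ((0.6272993683815002, -0.08286546915769577), (0.06521989405155182, 0.06625840812921524), 100.66828918457031)
```

```bash
python3 -m pendant '[[[0,0,0,0.007,-0.003,-0.1,0.4],[0,0,0,0.007,-0.003,-0.22,0.4],[0,0,0,0.007,-0.003,-0.33,0.4],[0,0,0,0.007,-0.003,-0.4,0.4],[0,0,0,0.007,-0.003,-0.44,0.4],[0,0,0,0.007,-0.003,-0.47,0.4],[0,0,0,0.007,-0.003,-0.47,0.4],[0,0,0,0.007,-0.003,-0.47,0.4]]]' 12
python3 -m pendant '[[[0,0,0,0,0,-0.007,0.4],[0,0,0,0,0,-0.007,0.4],[0,0,0,0,0,-0.007,0.4]]]' 12
```

```text
clock: 20.95
ee_pos: [0.628, -0.0825, -0.0218]
tcp_rot: [[-0.986, -0.167, 0.002], [-0.167, 0.986, 0.0], [-0.002, -0.0, -1.0]]
force: [-0.3, 0.4, 0.7]
finger_gap: 0.0456
grasp_force: 12.0
clock: 21.32
ee_pos: [0.6274, -0.0825, -0.0246]
tcp_rot: [[-0.986, -0.167, 0.0], [-0.167, 0.986, 0.0], [-0.0, -0.0, -1.0]]
force: [-0.5, -0.3, 0.1]
finger_gap: 0.0452
grasp_force: 12.0
```

```bash
python3 -m pendant '[[[0,0,0,0,0,-0.005,0.4],[0,0,0,0,0,-0.005,0.4],[0,0,0,0,0,-0.005,0.4]]]' 12|grep -E "ee_pos|^force"
python3 -m pendant '[[[0,0,0,0,0,-0.004,0.4],[0,0,0,0,0,-0.004,0.4],[0,0,0,0,0,-0.004,0.4]]]' 12|grep -E "ee_pos|^force"
```

```text
ee_pos: [0.6276, -0.0825, -0.0259]
force: [-0.3, 0.3, 2.4]
ee_pos: [0.6276, -0.0825, -0.0259]
force: [-2.6, 0.6, 9.1]
```

```bash
python3 -m pendant '[[[0,0,0,0,0,0.006,0.4],[0,0,0,0,0,0.006,0.4],[0,0,0,0,0,0.006,0.6],[0,0,0,0,0,0.006,0.75],[0,0,0,0,0,0.006,0.75],[0,0,0,0,0,0.006,0.75],[0,0,0,0,0,0.006,0.75],[0,0,0,0,0,0.006,0.75],[0,0,0,0,0,0.15,0.75],[0,0,0,0,0,0.3,0.75],[0,0,0,0,0,0.45,0.75],[0,0,0,0,0,0.5,0.75]]]' 12
python3 -m pendant '[[[0,0,0,-0.15,0.15,0,0.75],[0,0,0,-0.35,0.35,0.1,0.75],[0,0,0,-0.5,0.5,0.1,0.75],[0,0,0,-0.5,0.6,0.1,0.75],[0,0,0,-0.5,0.6,0.1,0.75]]]' 12|head -2
python3 - <<'E'
from m import *
import pickle
for n in('top','side'): pickle.dump(grab(n),open(n+'8.pkl','wb'))
f=pickle.load(open('top8.pkl','rb'));s=pickle.load(open('side8.pkl','rb'))
for g,n in((f,'top'),(s,'side')):
    V=cv2.cvtColor(g['color'],40);m=((V[...,2]<75)&(V[...,1]<140)).astype(np.uint8)*255
    p=proj(g,(.627,-.082,.017));c=blob(g,*p,24,m);
    q=contour_on(g,cv2.convexHull(c),.017);print(n,p,cv2.boundingRect(c),cv2.minEnclosingCircle(q))
    print("expect ring bbox",np.array([proj(g,(.627+.0235*np.cos(a),-.082+.0235*np.sin(a),z)) for z in(.01,.024) for a in np.linspace(0,6.28,40)]).min(0).round(1),np.array([proj(g,(.627+.0235*np.cos(a),-.082+.0235*np.sin(a),z)) for z in(.01,.024) for a in np.linspace(0,6.28,40)]).max(0).round(1))
# box
V=cv2.cvtColor(f['color'],40);r=((V[...,1]>100)&((V[...,0]<14)|(V[...,0]>170))).astype(np.uint8)*255
c=blob(f,437,257,20,r);q=contour_on(f,cv2.convexHull(c),.0445);print("box",cv2.boundingRect(c),cv2.minAreaRect(q))
b=((V[...,0]>95)&(V[...,0]<130)&(V[...,1]>80)).astype(np.uint8)*255
mm=np.zeros_like(b);cv2.circle(mm,(433,258),26,255,-1);b&=mm
q=contour_on(f,cv2.convexHull(cv2.findNonZero(b)),.028);print("tin",cv2.minEnclosingCircle(q))
a=cv2.resize(f['color'][230:290,400:470],(420,360),interpolation=2)
p=proj(s,(.627,-.082,.02)).astype(int);b=cv2.resize(s['color'][p[1]-25:p[1]+25,p[0]-30:p[0]+30],(360,300),interpolation=2)
out=np.zeros((600,780,3),np.uint8);out[:360,:420]=a;out[:300,420:]=b
p=proj(f,(.627,-.082,.02)).astype(int);out[300:,420:]=cv2.resize(f['color'][p[1]-25:p[1]+25,p[0]-30:p[0]+30],(360,300),interpolation=2)
cv2.imwrite('pics/p8.png',out)
E
```

```text
clock: 23.58
ee_pos: [0.6291, -0.0825, 0.1262]
tcp_rot: [[-0.986, -0.167, 0.006], [-0.167, 0.986, 0.0], [-0.006, -0.001, -1.0]]
force: [0.2, 0.5, -0.6]
finger_gap: 0.0653
grasp_force: 0.0
clock: 24.2
ee_pos: [0.4758, 0.0999, 0.1526]
top [355.99305592 193.17157912] (346, 183, 21, 22) ((0.6265310049057007, -0.08244700729846954), 0.023751378059387207)
expect ring bbox [344.8 181.6] [367.3 204.7]
side [371.74163403 280.65903122] (361, 274, 23, 16) ((0.6266473531723022, -0.08406028896570206), 0.029239477589726448)
expect ring bbox [359.1 271.5] [384.4 290.2]
box (424, 243, 26, 29) ((0.4718034863471985, -0.22651365399360657), (0.053416188806295395, 0.03839597478508949), 9.557753562927246)
tin ((0.4686368703842163, -0.20835065841674805), 0.024821294471621513)
```

The ring's bounding boxes match it lying flat on the foot in both views. The box is at (0.4718,-0.2265) with yaw 9.6°, so I'm moving to it.

```bash
python3 -m pendant '[[[0,0,0,0,-0.1,0,0.7],[0,0,0,-0.017,-0.25,0,0.7],[0,0,0,-0.017,-0.42,0,0.7],[0,0,0,-0.017,-0.6,0,0.7],[0,0,0,-0.017,-0.76,0,0.7],[0,0,0,-0.017,-0.9,0,0.7]]]' 10|head -2
python3 -m pendant '[[[0,0,0,0,-0.1,-0.05,0.7],[0,0,0,0,-0.18,-0.15,0.7],[0,0,0,0,-0.18,-0.28,0.7],[0,0,0,0,-0.18,-0.4,0.7],[0,0,0,0,-0.18,-0.49,0.7],[0,0,0,0,-0.18,-0.515,0.7],[0,0,0,0,-0.18,-0.515,0.7],[0,0,0,0,-0.18,-0.515,0.7]]]' 10
python3 -m pendant '[[[0,0,0,0,0,0,0.5],[0,0,0,0,0,0,0.35],[0,0,0,0,0,0,0.35],[0,0,0,0,0,0,0.35],[0,0,0,0,0,0,0.35],[0,0,0,0,0,0,0.35],[0,0,0,0,0,0,0.3],[0,0,0,0,0,0,0.3]]]' 10
```

```text
clock: 25.05
ee_pos: [0.4714, -0.1758, 0.1517]
clock: 26.05
ee_pos: [0.4731, -0.2271, -0.0009]
tcp_rot: [[-0.986, -0.167, 0.002], [-0.167, 0.986, -0.001], [-0.002, -0.001, -1.0]]
force: [-0.7, 0.0, 0.1]
finger_gap: 0.0609
grasp_force: 0.0
clock: 27.05
ee_pos: [0.4725, -0.2265, -0.0016]
tcp_rot: [[-0.986, -0.167, 0.0], [-0.167, 0.986, -0.0], [-0.0, -0.0, -1.0]]
force: [-0.5, 1.8, 5.6]
finger_gap: 0.0373
grasp_force: 10.0
```

```bash
python3 -m pendant '[[[0,0,0,0,0,0.03,0.3],[0,0,0,0,0,0.1,0.3],[0,0,0,0,0,0.25,0.3],[0,0,0.03,0.05,0.05,0.38,0.3],[0,0,0.08,0.12,0.15,0.4,0.3],[0,0,0.13,0.2,0.25,0.4,0.3],[0,0,0.18,0.28,0.35,0.4,0.3],[0,0,0.23,0.36,0.45,0.4,0.3],[0,0,0.28,0.44,0.55,0.4,0.3],[0,0,0.33,0.52,0.65,0.4,0.3],[0,0,0.38,0.569,0.75,0.4,0.3],[0,0,0.43,0.569,0.8,0.4,0.3]]]' 10
python3 -m pendant '[[[0,0,0.03,0,0.12,0,0.3],[0,0,0.05,0,0.25,0,0.3],[0,0,0.05,0,0.38,0,0.3],[0,0,0.05,0,0.48,0,0.3],[0,0,0.05,0,0.54,0,0.3],[0,0,0.05,0,0.54,0,0.3],[0,0,0.05,0,0.54,0,0.3],[0,0,0.05,0,0.54,0,0.3]]]' 10
python3 - <<'E'
from m import *
import pickle
f=grab('wrist');pickle.dump(f,open('wrist9.pkl','wb'));V=cv2.cvtColor(f['color'],40)
p=proj(f,(.6425,.1757,.009));print(p,bot.state()['ee_pos'])
q=np.array([proj(f,(.6425+a*.03-b*.004,.1757+b*.04,.009)) for a in(-1,1) for b in(-1,1)]);print(q.round())
cv2.imwrite('pics/w9.png',f['color'])
print([V[int(p[1])-k,int(p[0])].tolist() for k in range(0,100,10)],[V[int(p[1]),int(p[0])-k].tolist() for k in range(0,130,12)])
E
```

```text
clock: 28.55
ee_pos: [0.6435, 0.015, 0.1173]
tcp_rot: [[-0.046, -0.999, -0.001], [-0.999, 0.046, -0.0], [0.0, 0.001, -1.0]]
force: [-0.8, 0.4, -1.3]
finger_gap: 0.0371
grasp_force: 10.0
clock: 29.55
ee_pos: [0.6429, 0.1743, 0.1181]
tcp_rot: [[0.103, -0.995, -0.0], [-0.995, -0.103, -0.0], [0.0, 0.0, -1.0]]
force: [-0.5, 0.9, -0.5]
finger_gap: 0.0372
grasp_force: 10.0
[317.72923636 221.34564561] [0.64298476 0.17437536 0.11816465]
[[354. 178.]
 [351. 269.]
 [282. 170.]
 [284. 262.]]
[[16, 100, 145], [16, 103, 143], [17, 103, 144], [17, 103, 143], [16, 102, 135], [17, 52, 141], [15, 50, 143], [17, 39, 230], [17, 38, 230], [16, 37, 229]] [[16, 100, 145], [16, 103, 141], [17, 103, 143], [16, 104, 137], [17, 53, 131], [16, 53, 134], [16, 55, 135], [14, 52, 133], [15, 52, 137], [16, 55, 138], [13, 77, 201]]
```

```bash
python3 - <<'E'
from m import *
import pickle
f=pickle.load(open('wrist9.pkl','rb'));V=cv2.cvtColor(f['color'],40)
m=((V[...,1]>75)&(V[...,0]>10)&(V[...,0]<25)).astype(np.uint8)*255
mm=np.zeros_like(m);mm[150:268,262:375]=255;m&=mm
m=cv2.morphologyEx(m,cv2.MORPH_OPEN,np.ones((3,3)))
c=blob(f,318,221,90,m);q=contour_on(f,cv2.convexHull(c),.009);print(cv2.boundingRect(c),cv2.minAreaRect(q))
E
python3 -m pendant '[[[0,0,0,0,0,-0.1,0.3],[0,0,0,0,0,-0.22,0.3],[0,0,0,0,0,-0.33,0.3],[0,0,0,0,0,-0.4,0.3],[0,0,0,0,0,-0.4,0.3]]]' 10
```

```text
(277, 175, 73, 66) ((0.6476303339004517, 0.16479182243347168), (0.05993866175413132, 0.05603763461112976), 5.870108127593994)
clock: 30.22
ee_pos: [0.6416, 0.1741, -0.0039]
tcp_rot: [[0.104, -0.995, -0.004], [-0.995, -0.104, -0.002], [0.002, 0.004, -1.0]]
force: [0.6, 0.2, 0.4]
finger_gap: 0.0372
grasp_force: 10.0
```

```bash
python3 -m pendant '[[[0,0,0,0.008,0.002,0,0.3],[0,0,0,0.008,0.002,-0.03,0.3],[0,0,0,0.008,0.002,-0.055,0.3],[0,0,0,0.008,0.002,-0.07,0.3],[0,0,0,0.008,0.002,-0.07,0.3],[0,0,0,0.008,0.002,-0.07,0.3]]]' 10
python3 -m pendant '[[[0,0,0,0,0,-0.005,0.3],[0,0,0,0,0,-0.005,0.3],[0,0,0,0,0,-0.005,0.3]]]' 10|grep -E "ee_pos|^force"
python3 -m pendant '[[[0,0,0,0,0,-0.004,0.3],[0,0,0,0,0,-0.004,0.3],[0,0,0,0,0,-0.004,0.3]]]' 10|grep -E "ee_pos|^force"
```

```text
clock: 30.98
ee_pos: [0.6455, 0.1762, -0.0228]
tcp_rot: [[0.105, -0.994, 0.0], [-0.994, -0.105, 0.0], [-0.0, -0.0, -1.0]]
force: [1.4, 0.2, 0.7]
finger_gap: 0.0375
grasp_force: 10.0
ee_pos: [0.6454, 0.1761, -0.0244]
force: [-0.2, 0.4, 0.1]
ee_pos: [0.6453, 0.1761, -0.0257]
force: [-0.4, 0.6, 0.3]
```

```bash
python3 -m pendant '[[[0,0,0,0,0,-0.003,0.3],[0,0,0,0,0,-0.003,0.3],[0,0,0,0,0,-0.003,0.3]]]' 10|grep -E "ee_pos|^force"
python3 -m pendant '[[[0,0,0,0,0,0,0.4],[0,0,0,0,0,0,0.5],[0,0,0,0,0,0,0.6],[0,0,0,0,0,0,0.7],[0,0,0,0,0,0,0.7],[0,0,0,0,0,0,0.7],[0,0,0,0,0,0,0.7],[0,0,0,0,0,0.1,0.7],[0,0,0,0,0,0.25,0.9],[0,0,0,0,0,0.4,1],[0,0,0,0,0,0.5,1]]]' 10
python3 -m pendant '[[[0,0,0,-0.1,0.1,0,1],[0,0,0,-0.3,0.25,0,1],[0,0,0,-0.45,0.3,0,1],[0,0,0,-0.5,0.3,0,1],[0,0,0,-0.5,0.3,0,1]]]' 10|head -2
python3 - <<'E'
from m import *
import pickle
for n in('top','side'): pickle.dump(grab(n),open(n+'10.pkl','wb'))
f=pickle.load(open('top10.pkl','rb'))
V=cv2.cvtColor(f['color'],40);r=((V[...,1]>150)&((V[...,0]<9)|(V[...,0]>170))).astype(np.uint8)*255
c=blob(f,236,196,25,r);q=contour_on(f,cv2.convexHull(c),.020);print("box",cv2.boundingRect(c),cv2.minAreaRect(q))
b=((V[...,0]>95)&(V[...,0]<130)&(V[...,1]>80)).astype(np.uint8)*255
mm=np.zeros_like(b);cv2.circle(mm,(433,258),26,255,-1);b&=mm
q=contour_on(f,cv2.convexHull(cv2.findNonZero(b)),.028);print("tin",cv2.minEnclosingCircle(q),cv2.boundingRect(cv2.findNonZero(b)))
for n in('bigcork',(.656,.055,.045)),('small',(.484,-.094,.045)):print(n[0],proj(f,n[1]))
E
```

```text
ee_pos: [0.6454, 0.1761, -0.0264]
force: [-0.6, -0.2, 0.6]
clock: 33.48
ee_pos: [0.6461, 0.1764, 0.1263]
tcp_rot: [[0.105, -0.994, 0.003], [-0.994, -0.105, 0.001], [-0.001, -0.003, -1.0]]
force: [0.6, 0.2, -0.0]
finger_gap: 0.0821
grasp_force: 0.0
clock: 34.1
ee_pos: [0.495, 0.2663, 0.1241]
box (222, 187, 26, 18) ((0.6429199576377869, 0.176243856549263), (0.03302008658647537, 0.04991293326020241), 6.054475784301758)
tin ((0.47255629301071167, -0.2218157947063446), 0.03135984018445015) (418, 244, 24, 30)
bigcork [290.14641247 181.03081553]
small [370.22869452 256.20405701]
```

The box is in the tray at (0.643,0.176) with yaw 6°. Now back over the bare tin.

```bash
python3 -m pendant '[[[0,0,-0.05,0,-0.08,0.1,1],[0,0,-0.1,-0.03,-0.18,0.1,1],[0,0,-0.15,-0.078,-0.28,0.1,1],[0,0,-0.2,-0.078,-0.38,0.1,1],[0,0,-0.25,-0.078,-0.48,0.1,1],[0,0,-0.3,-0.078,-0.58,0.1,1],[0,0,-0.35,-0.078,-0.68,0.1,1],[0,0,-0.4,-0.078,-0.78,0.1,1],[0,0,-0.45,-0.078,-0.88,0.1,1],[0,0,-0.48,-0.078,-0.96,0.1,1],[0,0,-0.48,-0.078,-1,0.1,1]]]' 20|head -2
python3 -m pendant '[[[0,0,0,0,-0.15,-0.1,1],[0,0,0,0,-0.35,-0.1,1],[0,0,0,0,-0.5,-0.1,1],[0,0,0,0,-0.6,-0.1,1],[0,0,0,0,-0.637,-0.1,1],[0,0,0,0,-0.637,-0.1,1],[0,0,0,0,-0.637,-0.1,1],[0,0,0,0,-0.637,-0.1,1]]]' 20
python3 - <<'E'
from m import *
import pickle
f=grab('wrist');pickle.dump(f,open('wrist11.pkl','wb'));V=cv2.cvtColor(f['color'],40)
p=proj(f,(.4715,-.225,.028));print(p,V[int(p[1]),int(p[0])])
b=((V[...,0]>90)&(V[...,0]<135)&(V[...,1]>40)).astype(np.uint8)*255
mm=np.zeros_like(b);cv2.circle(mm,tuple(int(x) for x in p),65,255,-1);mm[275:]=0;b&=mm
b=cv2.morphologyEx(b,cv2.MORPH_OPEN,np.ones((3,3)))
n=cv2.findNonZero(b);print(cv2.boundingRect(n));h=cv2.convexHull(n)
for z in(.028,):
    q=contour_on(f,h,z);print(cv2.minEnclosingCircle(q),cv2.fitEllipse(q))
cv2.imwrite('pics/w11.png',np.hstack([cv2.resize(f['color'][150:300,220:420],(400,300)),cv2.cvtColor(cv2.resize(b[150:300,220:420],(400,300)),8)]))
print(bot.state()['ee_pos'])
E
```

```text
clock: 35.58
ee_pos: [0.4727, -0.0358, 0.1533]
clock: 36.58
ee_pos: [0.4721, -0.2242, 0.1236]
tcp_rot: [[-0.986, -0.169, 0.0], [-0.169, 0.986, 0.0], [-0.0, -0.0, -1.0]]
force: [-0.1, -0.6, -0.2]
finger_gap: 0.087
grasp_force: 0.0
[316.15907399 223.91216476] [ 18  53 153]
(284, 186, 69, 50)
((0.4657145142555237, -0.22451354563236237), 0.030788367614150047) ((0.4620475172996521, -0.22339096665382385), (0.04066973179578781, 0.05972853675484657), 165.38560485839844)
[ 0.47210955 -0.2242319   0.1236069 ]
```

View pics/w11.png

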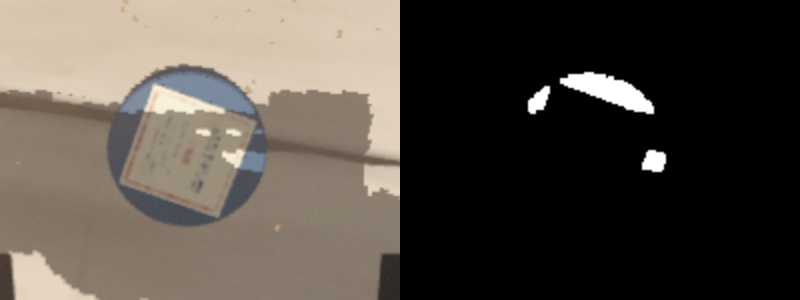

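The tin lid's circle is centred at wrist (313.5,223.5), bare with its label up. Converting to a position.

```bash
python3 - <<'E'
from m import *
import pickle
f=pickle.load(open('wrist11.pkl','rb'));print(onz(f,313.5,223.5,.028))
t=pickle.load(open('top10.pkl','rb'));print(onz(t,433.5,258.7,.02))
E
```

```text
[ 0.47152093 -0.2271959   0.028     ]
[ 0.47211362 -0.2262373   0.02      ]
```

```bash
python3 -m pendant '[[[0,0,0,0,-0.007,-0.12,1],[0,0,0,0,-0.007,-0.25,1],[0,0,0,0,-0.007,-0.38,1],[0,0,0,0,-0.007,-0.46,1],[0,0,0,0,-0.007,-0.5,1],[0,0,0,0,-0.007,-0.505,1],[0,0,0,0,-0.007,-0.505,0.8],[0,0,0,0,-0.007,-0.505,0.65],[0,0,0,0,-0.007,-0.505,0.65],[0,0,0,0,-0.007,-0.505,0.6],[0,0,0,0,-0.007,-0.505,0.6],[0,0,0,0,-0.007,-0.505,0.6]]]' 20
```

```text
clock: 38.12
ee_pos: [0.4724, -0.2273, -0.0274]
tcp_rot: [[-0.986, -0.167, 0.001], [-0.167, 0.986, -0.0], [-0.001, -0.001, -1.0]]
force: [-0.5, 0.0, 5.9]
finger_gap: 0.0627
grasp_force: 20.0
```

```bash
python3 -m pendant '[[[0,0,0,0,0,0.03,0.6],[0,0,0,0,0,0.12,0.6],[0,0,0,0,0,0.27,0.6],[0,0,0,0.02,0.06,0.38,0.6],[0,0,0,0.06,0.2,0.4,0.6],[0,0,0,0.1,0.35,0.4,0.6],[0,0,0,0.13,0.5,0.4,0.6],[0,0,0,0.161,0.65,0.4,0.6],[0,0,0,0.161,0.8,0.4,0.6],[0,0,0,0.161,0.9,0.4,0.6],[0,0,0,0.161,0.95,0.4,0.6],[0,0,0,0.161,0.95,0.4,0.6]]]' 20
python3 -m pendant '[[[0,0,0,0,0,0,0.6],[0,0,0,0,0,0,0.6]]]' 20|head -2
python3 - <<'E'
from m import *
import pickle
f=grab('wrist');pickle.dump(f,open('wrist12.pkl','wb'));V=cv2.cvtColor(f['color'],40)
p=proj(f,(.52,.058,.009));print(p)
m=(((V[...,1]>95)&(V[...,0]<25))).astype(np.uint8)*255
mm=np.zeros_like(m);cv2.circle(mm,tuple(int(x) for x in p),68,255,-1);mm[262:]=0;m=cv2.morphologyEx(m&mm,cv2.MORPH_OPEN,np.ones((3,3)))
h=cv2.convexHull(cv2.findNonZero(m));q=contour_on(f,h,.009);print(cv2.boundingRect(h),cv2.minEnclosingCircle(q),cv2.minAreaRect(q))
E
```

```text
clock: 39.62
ee_pos: [0.5199, 0.0581, 0.0918]
tcp_rot: [[-0.986, -0.168, -0.001], [-0.168, 0.986, -0.0], [0.001, -0.0, -1.0]]
force: [0.0, -0.2, -0.9]
finger_gap: 0.0626
grasp_force: 20.0
clock: 39.88
ee_pos: [0.5201, 0.0568, 0.0919]
[318.54028218 229.16486693]
(260, 169, 120, 86) ((0.5198376178741455, 0.058514464646577835), 0.04739563539624214) ((0.5064642429351807, 0.05679744854569435), (0.06671445071697235, 0.09371485561132431), 8.310454368591309)
```

```bash
python3 -m pendant '[[[0,0,0,0,0.002,-0.1,0.6],[0,0,0,0,0.002,-0.2,0.6],[0,0,0,0,0.002,-0.3,0.6],[0,0,0,0,0.002,-0.35,0.6],[0,0,0,0,0.002,-0.375,0.6],[0,0,0,0,0.002,-0.375,0.6],[0,0,0,0,0.002,-0.375,0.6]]]' 20
python3 -m pendant '[[[0,0,0,0,0,-0.005,0.6],[0,0,0,0,0,-0.005,0.6],[0,0,0,0,0,-0.005,0.6]]]' 20|grep -E "ee_pos|^force"
python3 -m pendant '[[[0,0,0,0,0,-0.004,0.6],[0,0,0,0,0,-0.004,0.6],[0,0,0,0,0,-0.004,0.6]]]' 20|grep -E "ee_pos|^force"
```

```text
clock: 40.8
ee_pos: [0.5211, 0.0588, -0.0196]
tcp_rot: [[-0.986, -0.167, 0.002], [-0.167, 0.986, 0.001], [-0.002, 0.0, -1.0]]
force: [0.4, 0.2, -1.4]
finger_gap: 0.0622
grasp_force: 20.0
ee_pos: [0.5203, 0.0585, -0.0218]
force: [-0.1, 0.6, -0.8]
ee_pos: [0.5202, 0.0584, -0.0233]
force: [0.3, 0.2, -0.9]
```

```bash
python3 -m pendant '[[[0,0,0,0,0,-0.004,0.6],[0,0,0,0,0,-0.004,0.6],[0,0,0,0,0,-0.004,0.6]]]' 20|grep -E "ee_pos|^force"
python3 -m pendant '[[[0,0,0,0,0,0,0.75],[0,0,0,0,0,0,0.85],[0,0,0,0,0,0,1],[0,0,0,0,0,0,1],[0,0,0,0,0,0,1],[0,0,0,0,0,0,1],[0,0,0,0,0,0.1,1],[0,0,0,0,0,0.25,1],[0,0,0,0,0,0.4,1],[0,0,0,0,0,0.5,1]]]' 20
python3 -m pendant '[[[0,0,0,0,-0.1,0.1,1],[0,0,0,0,-0.3,0.1,1],[0,0,0,0,-0.5,0.1,1],[0,0,0,0,-0.7,0.1,1],[0,0,0,0,-0.9,0.1,1],[0,0,0,0,-1,0.1,1],[0,0,0,0,-1,0.1,1]]]' 20|head -2
python3 - <<'E'
from m import *
import pickle
for n in('top','side'): pickle.dump(grab(n),open(n+'13.pkl','wb'))
f=pickle.load(open('top13.pkl','rb'));V=cv2.cvtColor(f['color'],40)
b=((V[...,0]>95)&(V[...,0]<130)&(V[...,1]>70)).astype(np.uint8)*255
c=blob(f,295,249,22,b);q=contour_on(f,cv2.convexHull(c),.028);print("tin",cv2.minEnclosingCircle(q),cv2.minAreaRect(q))
s0=pickle.load(open('side0.pkl','rb'));s=pickle.load(open('side13.pkl','rb'))
V=cv2.cvtColor(s['color'],40);b=((V[...,0]>95)&(V[...,0]<130)&(V[...,1]>70)).astype(np.uint8)*255
p=proj(s,(.52,.058,.018));c=blob(s,*p,26,b);print("side tin",cv2.boundingRect(c))
A=np.array([proj(s,(.52+.033*np.cos(a),.058+.033*np.sin(a),z)) for z in(.004,.032) for a in np.linspace(0,6.28,60)]);print("expect",A.min(0).round(),A.max(0).round())
t0=pickle.load(open('top0.pkl','rb'))
for n,u,v in(("big",290,181),("small",370,256)):
    print(n,cv2.absdiff(f['color'][v-12:v+12,u-10:u+10],t0['color'][v-12:v+12,u-10:u+10]).mean())
V=cv2.cvtColor(f['color'],40);r=((V[...,1]>150)&((V[...,0]<9)|(V[...,0]>170))).astype(np.uint8)*255
c=blob(f,236,196,25,r);q=contour_on(f,cv2.convexHull(c),.020);print("box",cv2.minAreaRect(q))
m=((V[...,2]<75)&(V[...,1]<140)).astype(np.uint8)*255;c=blob(f,356,193,24,m);print("ring",cv2.boundingRect(c))
s5=pickle.load(open('side5.pkl','rb'));p=proj(s,(.479,.256,.03)).astype(int);k=np.s_[p[1]-12:p[1]+10,p[0]-10:p[0]+10]
G=lambda i:((cv2.cvtColor(i[k],40)[...,1]<60)).sum();print("stopper diff",G(s['color']),G(s5['color']))
t5=pickle.load(open('top5.pkl','rb'));
E
```

```text
ee_pos: [0.5203, 0.0585, -0.0234]
force: [-2.8, 0.0, 7.2]
clock: 43.18
ee_pos: [0.5209, 0.0587, 0.1279]
tcp_rot: [[-0.986, -0.167, 0.003], [-0.167, 0.986, 0.001], [-0.003, 0.001, -1.0]]
force: [-0.6, -0.2, -0.2]
finger_gap: 0.0871
grasp_force: 0.0
clock: 44.05
ee_pos: [0.5196, -0.2434, 0.155]
tin ((0.49441608786582947, 0.062547966837883), 0.01760413683950901) ((0.49254247546195984, 0.06294703483581543), (0.03500732034444809, 0.00818710308521986), 77.97591400146484)
side tin (305, 242, 27, 16)
expect [301. 236.] [332. 261.]
big 3.1972222222222224
small 43.74027777777778
box ((0.643004834651947, 0.17615927755832672), (0.03312917798757553, 0.04972854629158974), 6.3890700340271)
ring (342, 183, 24, 28)
stopper diff 276 225
```

```bash
python3 -m pendant '[[[0,0,0,0,0.15,0.1,1],[0,0,0,0,0.35,0.1,1],[0,0,0,0,0.55,0.1,1],[0,0,0,0,0.75,0.1,1],[0,0,0,-0.1,0.9,0.1,1],[0,0,0,-0.1,1,0.1,1]]]' 20|head -2
python3 -m pendant '[[[0,0,0,0,0.15,0,1],[0,0,0,0,0.35,0,1],[0,0,0,0,0.55,0,1],[0,0,0,0,0.67,0,1],[0,0,0,0,0.67,0,1],[0,0,0,0,0.67,0,1]]]' 20
python3 - <<'E'
from m import *
import pickle
f=grab('top');s=grab('side');t10=pickle.load(open('top10.pkl','rb'));t0=pickle.load(open('top0.pkl','rb'));s0=pickle.load(open('side0.pkl','rb'))
for n,P in(("big",(.656,.055,.025)),("small",(.484,-.094,.025))):
    for g,h in((f,t0),(f,t10),(s,s0)):
        u,v=proj(g,P).astype(int);print(n,cv2.absdiff(g['color'][v-11:v+11,u-9:u+9],h['color'][v-11:v+11,u-9:u+9]).mean().round(1),end=' ')
# tin: changed pixels vs empty coaster in an unshadowed comparison
d=(cv2.absdiff(f['color'],t0['color']).max(2)>30).astype(np.uint8)*255
c=blob(f,295,249,24,d);q=contour_on(f,cv2.convexHull(c),.032);print("\ntin",cv2.minEnclosingCircle(q),cv2.minAreaRect(q))
d=(cv2.absdiff(s['color'],s0['color']).max(2)>30).astype(np.uint8)*255
p=proj(s,(.52,.058,.018));c=blob(s,*p,28,d);print("side",cv2.boundingRect(c))
V=cv2.cvtColor(f['color'],40);m=((V[...,2]<75)&(V[...,1]<140)).astype(np.uint8)*255;c=blob(f,356,193,24,m);print("ring",cv2.boundingRect(c))
E
```

```text
clock: 44.9
ee_pos: [0.4879, 0.0614, 0.186]
clock: 45.65
ee_pos: [0.4893, 0.2597, 0.1855]
tcp_rot: [[-0.986, -0.168, -0.001], [-0.168, 0.986, -0.0], [0.001, -0.0, -1.0]]
force: [-0.2, -1.1, 0.4]
finger_gap: 0.0865
grasp_force: 0.0
big 13.7 big 0.8 big 6.2 small 14.9 small 0.8 small 5.0 
tin ((0.5187716484069824, 0.05764412134885788), 0.034528739750385284) ((0.5185197591781616, 0.05758364498615265), (0.06555721908807755, 0.06675726175308228), 85.47288513183594)
side (302, 219, 38, 44)
ring (346, 183, 21, 22)
```

All five checks hold: the tin is centred in the coaster, the ring and box are in place, and both corks are unchanged. Handing in.

```bash
python3 -c "
from station import bot
print(bot.close_job())"
```

```text
the job is handed in; nothing more can be done
None
```

The job is handed in after about 46 s, with no verdict returned: stopper upright in the wooden cup, ring over the right-hand post on its foot, matchbox lengthways in the tray, tin in the coaster, both corks left alone, and nothing held.

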